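# Present the red-lidded jar on the tasting carousel

## Robot

A 6-joint arm with a two-finger parallel gripper is mounted at the origin on the work surface. World frame = base frame: x ahead of the robot, y to its left, z up, the work surface at z = 0. Lengths are in m, angles in degrees, forces in N, time in s.
With the tool pointing down it reaches from about 0.3 to 0.75 m from the base axis. Payload 8.5 kg.
Tool frame: the origin (TCP) lies midway between the tips of the shut fingers; the grasp point (between the pads) lies 19 mm behind it; z points along the fingers, x is the direction in which the jaws open and shut, and the axes are right-handed (so a half turn about z gives the same grasp; the last joint's range is limited). The gripper opens to 85 mm and grips with 20 to 120 N. Pads are 22 mm wide; open, the fingers measure 114 mm over their backs; the gripper's body (76 mm by 85 mm) begins 54 mm behind the grasp point. The pads swing forward as they close: fully open they stand 13 mm farther back than shut.
Start: joints at [-82.179, 21.807, 74.336, -0, 83.858, -12.336], TCP at [0.19, -0.516, 0.231] pointing down, gripper open.
Joint ranges: [-178.18, 178.18], [-50.72, 133.34], [12.68, 142.11], [-81.47, 261.47], [9.98, 163.14], [-165.26, 165.26]. Speed limits (degrees/s): [136.94, 136.94, 180, 180, 180, 180].

## Interface

Orientations are given as [roll, pitch, yaw] about the fixed x, y, z axes, in that order (R = Rz(yaw) Ry(pitch) Rx(roll)).
In Python, from workcell import telemetry, eyes, job gives the robot as it stands.
- The arm moves only by the tool carry_out, never from a script. Its argument "series" is a list of rows, each an object of numbers: "dx", "dy", "dz": the shift along the tool's x, y, z in cm; "roll": the turn about the tool's z in rad; "jaw": the gripper's target within -1 to 1 (fully open at 1, half-way at 0, shut at -1). In form: [{"dx": .., "dy": .., "dz": .., "roll": .., "jaw": ..}, ...]. A call has 1 to 20 rows; each row shifts and turns the pose as measured when the row begins, along the tool's axes as they then stand; what a row does not reach is not made up. A row lasts 1/12 s, in which the tool goes at most 41.7 mm and 7.16 degrees, less where a joint would pass 70% of its speed; a pose out of reach is approached as far as the arm can. A call is refused whole if a number of a shift passes 4.17 or a number of a turn 0.125, either way. A call with a gripper value outside its range is refused whole. The fingers move at their own pace and stop on an object; "newtons" is the grip in N (left out, the last holds). Time passes only in rows, so rows that do not move let the fingers close. It gives the time, the measured TCP pose, the force and the opening at its end, in the units of the state.
- telemetry.state(): the state, without advancing time (a new reading comes with each control period).
- eyes.get_image(name): name is "scene" or "top" or "wrist"; returns (picture, depth): 420x560x3 uint8, red, green, blue; 420x560 float32, m along the optical axis (not along the pixel's ray), 0 where there is no reading.
- eyes.get_calibration(name): a dict with "fx", "fy", "cx", "cy" (pixels), "position" and "orientation" of the camera in the world; the wrist camera has in their place "hand_eye" (4x4, takes a point from camera to tool coordinates, whose origin is the TCP and whose axes are the tool frame's). Camera axes: x right, y down, z forward; pixel columns grow to the right and rows downward; lengths in m; the calibration is good to about 2 mm. A picture is of the moment at which its call begins: read the wrist's pose just before it. get_calibration takes no time and is no camera call.
- job.hand_in(): hands the job in, once; it reports no verdict.
The state is a dict: "t": time; "joint_positions": joint angles; "joint_vel": joint speeds; "effort": joint torques, N m; "tcp_pos": TCP position; "orientation": TCP orientation; "contact_force": force on the tool from outside, world axes, zero at the start; "ft_torque": the same for the moment, N m; "finger_gap": finger opening in m.
Only numpy, scipy, OpenCV 4.12 (cv2) and the standard library are available. Lean on these libraries where they do the work, as an engineer would, in place of code of your own. Each camera call takes 0.05 s, during which the arm holds its last target.

## Task

Set the tasting stand for a customer: first fold its green front flap outwards and down until it stands out level, like a small shelf (no stop holds it at level). Then turn the carousel by its black centre handle until the jar with the red lid stands squarely at the front, at the yellow mark behind the flap, and finish while still gripping the handle across its long sides, holding the carousel still there with the flap still level. Leave the can, the bottle and the eggs where they are.

Things in the scene. Friction and masses are not known exactly. Their poses are not given: they have to be found in the camera images.
- stand: fixed tasting stand: a wooden plinth 235 x 220 mm, 45 mm high, that carries the carousel and the flap; origin on the turning axis of the carousel, on the table surface; its -x axis points to the stand's front (flap side, roughly towards the robot), z up. A yellow mark lies on the plinth at the middle of the front.
- flap (a joint): angle of the green front flap about its level hinge (rad): 0 = upright, grows as it folds outwards (to the stand's -x) and down, 1.571 = level, 2.1 = its lower stop. Stiff friction hinge of about 0.18 N m: it stays where it is left, and nothing stops it at level.
- flap_hinge (a point): middle of the flap's hinge axis, fixed on the stand 130 mm in front of the carousel's axis and 50 mm above the table; the hinge runs along the stand's y. The flap is a flat panel 160 mm wide along the hinge, 80 mm long from the hinge, 8 mm thick, centred on the hinge axis.
- flap_edge (a point): middle of the flap's free edge, 80 mm from the hinge axis. When the flap is upright there is a gap of 37 mm or more between its inner face and the jars.
- turntable (a joint): turning angle of the carousel (rad), positive counter-clockwise from above: 0 (or any whole turn) = red-lidded jar exactly at the front. It turns freely both ways for more than a whole turn, with light bearing friction (about 0.04 N m). White disc 190 mm across, top 62 mm above the table, with five fixed jars 48 mm across on a circle of 65 mm radius; their lids end 117 mm above the table. Four lids are white, one is red.
- red_jar (a point): centre of the jar with the red lid and red band, 65 mm from the turning axis, 87 mm above the table (half-way up the jar)
- front_place (a point): where the red jar's centre belongs: fixed on the stand, 65 mm in front of the turning axis, 87 mm above the table
- handle_grip (a point): centre of the black bar handle on the carousel's centre post, on the turning axis, 155 mm above the table. The bar is 60 mm long (this point's x axis), 16 mm thick (its y axis: its two long flat sides, side a and side b, are to be gripped between the fingers) and 34 mm high, its underside 138 mm above the table; it turns with the carousel and its -x axis points to the red jar. The post below it is 12 mm thick.
- can: yellow-labelled can, 76 mm across and 110 mm high, loose bystander; origin at the centre of its underside
- bottle: amber sauce bottle, 60 mm across and 180 mm high, loose bystander; origin at the centre of its underside
- eggs: cardboard tray 150 x 100 mm with six white eggs, 68 mm high, loose bystander; origin at the centre of its underside

How it is judged (in metres and radians):
On the way, in this order (a step that is already met when the one before it is completed fails the run):
1. the front flap is folded out level (value of joint flap between 1.39 and 1.75 rad), for 0.3 s.
2. with the flap level, the red-lidded jar is at the front and the carousel is held still by its handle (all of step 1 and horizontal distance between red_jar and front_place below 0.01 m and velocity of joint turntable between -0.05 and 0.05 rad/s and contact force between the fingers and handle_side_a above 1 N and contact force between the fingers and handle_side_b above 1 N), for 0.3 s.
At the end, for the whole second after the job is handed in: Flap level within 10 degrees; red jar within 10 mm of its front place (about 9 degrees of turn); carousel still (under 0.05 rad/s), its handle gripped with over 1 N on each of its two long sides; can, bottle and eggs upright and within 30 mm of where they began (all of step 2 and not (distance of any of can, bottle, eggs from where it was at the start of the episode above 0.03 m or angle between any of can, bottle, eggs's own z axis and vertical above 0.3 rad)); the arm keeps its last pose, push and grip.
It fails at once if the can, the bottle or the eggs are moved more than 30 mm or tipped (distance of any of can, bottle, eggs from where it was at the start of the episode above 0.03 m or angle between any of can, bottle, eggs's own z axis and vertical above 0.3 rad).
It also fails if it takes over 67 s, if anything falls off the work surface, if the arm or the gripper's body presses on something with over 40 N, if the wrist force passes 120 N, or if a joint passes its speed limit or range.

## Working session

There is one attempt and no reset: what is moved stays moved. The work goes in short steps, Python scripts to look and compute and a tool call to move; the robot and the scene stay as the last step left them, time stands still between calls to the robot, and variables do not carry over. Pictures are saved under pics/ and viewed, and the job is handed in when it is done.

Besides the shell and the picture viewer there is one more tool, called after "Request:" by a JSON object that holds its "fn" and its "kwargs", one argument or row to a line. carry_out: Moves the arm, as the interface text tells. Its arguments: {"type":"object","properties":{"series":{"type":"array"},"newtons":{"type":"number"}},"required":["series"]}

```bash
mkdir -p pics; python3 - <<'E'
from workcell import telemetry, eyes, job
import cv2, numpy as np
print(telemetry.state())
for n in ["scene","top","wrist"]:
    p,d=eyes.get_image(n); cv2.imwrite(f"pics/{n}0.png",p[:,:,::-1]); np.savez(f"pics/{n}0.npz",p=p,d=d)
    print(n,eyes.get_calibration(n))
E
```

```text
{'t': 0.0, 'joint_positions': array([-8.21781811e+01,  2.18426426e+01,  7.43863929e+01, -1.44752038e-04,
        8.38566058e+01, -1.23362194e+01]), 'joint_vel': array([ 0.08938259,  0.07554525, -0.04408313,  0.08407654, -0.00162582,
       -0.12449696]), 'effort': array([-1.07833798e-04, -4.48459697e+01, -2.31277478e+01, -2.53813305e-04,
        4.75291235e-03, -3.49381742e-05]), 'tcp_pos': array([ 0.18948814, -0.51601393,  0.23068664]), 'orientation': array([-1.79981843e+02,  8.36946152e-02, -6.98419328e+01]), 'contact_force': array([ 0.06971543,  0.08142185, -0.90918759]), 'ft_torque': array([-0.00020078,  0.03404055, -0.01577252]), 'finger_gap': 0.08556959880435158}
scene {'fx': 411.3354055017413, 'fy': 411.3354055017413, 'cx': 268.54928076346005, 'cy': 205.6524508139644, 'position': array([1.20630993, 0.39762626, 0.78195421]), 'orientation': array([-130.30371205,   -0.87616133,  121.91141531])}
top {'fx': 501.97285372210825, 'fy': 501.97285372210825, 'cx': 281.5566185933049, 'cy': 211.39367397888037, 'position': array([ 0.34550883, -0.01670952,  1.18468755]), 'orientation': array([-169.36196466,    1.17152726,  -88.33851645])}
wrist {'fx': 335.90328595956845, 'fy': 335.90328595956845, 'cx': 279.3023278808957, 'cy': 212.05984654548152, 'hand_eye': array([[ 9.99999715e-01,  6.20118640e-04, -4.30051956e-04,
        -1.59510471e-03],
       [-4.81182033e-04,  9.62956899e-01,  2.69654924e-01,
        -6.91955656e-02],
       [ 5.81339544e-04, -2.69654641e-01,  9.62956924e-01,
        -1.43840255e-01],
       [ 0.00000000e+00,  0.00000000e+00,  0.00000000e+00,
         1.00000000e+00]])}
```

View pics/scene0.png

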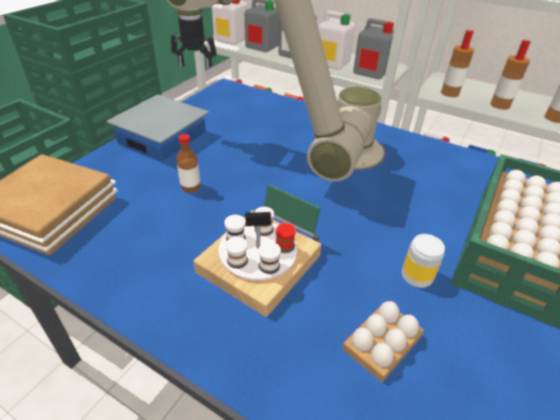

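View pics/top0.png

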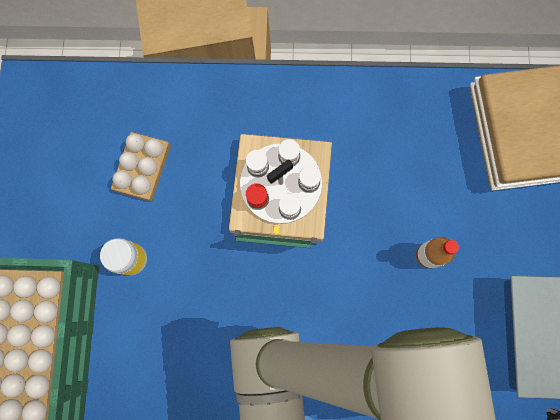

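Scene: the stand is at about (258,250), with the flap upright on its robot side. Top: plinth corners are at about (240,135), (331,142), (323,242) and (230,232), the red lid at (257,196), the handle at (280,171) and the yellow mark at (277,230). The can, bottle and eggs are all well to the side.

```bash
cat > h.py <<'E'
from workcell import telemetry, eyes, job
import cv2, numpy as np
from scipy.spatial.transform import Rotation as R
def pose(cal,st=None):
    if 'hand_eye' in cal:
        T=np.eye(4);T[:3,:3]=R.from_euler('xyz',st['orientation'],degrees=True).as_matrix();T[:3,3]=st['tcp_pos']
        return T@cal['hand_eye']
    T=np.eye(4);T[:3,:3]=R.from_euler('xyz',cal['orientation'],degrees=True).as_matrix();T[:3,3]=cal['position'];return T
def ray(cal,uv,z,T):
    uv=np.atleast_2d(uv).astype(float)
    r=np.c_[(uv[:,0]-cal['cx'])/cal['fx'],(uv[:,1]-cal['cy'])/cal['fy'],np.ones(len(uv))]@T[:3,:3].T
    o=T[:3,3]; return o+r*((z-o[2])/r[:,2])[:,None]
def cloud(cal,d,T):
    v,u=np.indices(d.shape)
    c=np.stack([(u-cal['cx'])/cal['fx']*d,(v-cal['cy'])/cal['fy']*d,d],-1)
    return c@T[:3,:3].T+T[:3,3]
def shot(n,name):
    st=telemetry.state();p,d=eyes.get_image(n);cal=eyes.get_calibration(n)
    cv2.imwrite(f"pics/{name}.png",p[:,:,::-1]);np.savez(f"pics/{name}.npz",p=p,d=d)
    return p,d,cal,pose(cal,st),st
E
python3 - <<'E'
from h import *
z=np.load('pics/top0.npz');p,d=z['p'],z['d'];cal=eyes.get_calibration('top');T=pose(cal)
P=cloud(cal,d,T);hsv=cv2.cvtColor(p,cv2.COLOR_RGB2HSV);H,S,V=cv2.split(hsv)
roi=np.zeros(d.shape,bool);roi[120:255,220:345]=1
wood=roi&(H>8)&(H<24)&(S>60)&(V>120)
def big(m):
    n,l,s,c=cv2.connectedComponentsWithStats(m.astype(np.uint8));i=1+s[1:,4].argmax();return l==i
# plinth: wood + points on height
m=roi&(abs(P[...,2]-.045)<.008)&wood
print(m.sum())
xy=P[m][:,:2];r=cv2.minAreaRect(xy.astype(np.float32)*1000);print('plinth',r)
w=big(wood);hull=cv2.convexHull(np.argwhere(w)[:,::-1].astype(np.int32));
q=ray(cal,hull[:,0],.045,T)[:,:2];print('plinth ray',cv2.minAreaRect((q*1000).astype(np.float32)))
y=roi&(H>24)&(H<35)&(S>150)&(V>150);print('yellow',y.sum(),ray(cal,np.argwhere(y)[:,::-1].mean(0),.045,T))
red=big(roi&((H<6)|(H>174))&(S>150));
m=red&(abs(P[...,2]-.117)<.006);print('red',m.sum(),P[m].mean(0))
m=roi&(abs(P[...,2]-.117)<.005);
n,l,s,c=cv2.connectedComponentsWithStats(m.astype(np.uint8))
for i in range(1,n):
    if s[i,4]>100: print(s[i,4],P[l==i].mean(0))
dk=roi&(P[...,2]>.16);print('handle',dk.sum(),cv2.minAreaRect((P[dk][:,:2]*1000).astype(np.float32)),P[dk].mean(0))
g=roi&(H>60)&(H<95)&(S>80);print('green',g.sum(),P[g].min(0),P[g].max(0))
gg=g&(P[...,2]>.11);print(gg.sum(),P[gg].mean(0),cv2.minAreaRect((P[gg][:,:2]*1000).astype(np.float32)))
E
```

```text
3743
plinth ((621.42626953125, 16.94482421875), (219.23065185546875, 236.16998291015625), 85.88697814941406)
plinth ray ((618.7508544921875, 17.091354370117188), (218.64942932128906, 237.5514678955078), 85.89436340332031)
yellow 36 [[0.51497019 0.02447469 0.045     ]]
red 360 [0.58241824 0.0675117  0.11735403]
350 [ 0.68556881 -0.00093258  0.11745745]
347 [0.65910389 0.07052285 0.11749842]
361 [ 0.62541455 -0.04791118  0.1175952 ]
361 [0.5827843  0.06787156 0.11725767]
362 [ 0.56227918 -0.00565278  0.11773398]
handle 311 ((494.67938232421875, 13.332422256469727), (299.7586364746094, 52.556983947753906), 1.4420244693756104) [0.56012701 0.00910099 0.39938765]
green 496 [ 0.34550883 -0.05167623  0.05988434] [0.62701267 0.10561464 1.18468755]
342 [0.47819338 0.02715661 0.13321523] ((474.53546142578125, 25.925308227539062), (271.7484130859375, 147.17654418945312), 19.108253479003906)
```

```bash
python3 - <<'E'
from h import *
for n in ['top','scene']:
    z=np.load(f'pics/{n}0.npz');p,d=z['p'],z['d'];cal=eyes.get_calibration(n);T=pose(cal)
    P=cloud(cal,d,T);H,S,V=cv2.split(cv2.cvtColor(p,cv2.COLOR_RGB2HSV))
    Q=(P[...,:2]-[.622,.0168]);a=np.radians(-4.1)
    sx=Q[...,0]*np.cos(a)+Q[...,1]*np.sin(a);sy=-Q[...,0]*np.sin(a)+Q[...,1]*np.cos(a)
    g=(d>0)&(H>50)&(H<100)&(S>60)&(abs(sx+.13)<.06)&(abs(sy)<.12)&(P[...,2]>.03)&(P[...,2]<.16)
    print(n,g.sum())
    for lo in np.arange(.04,.15,.015):
        k=g&(P[...,2]>lo)&(P[...,2]<lo+.015)
        if k.sum()>5: print(round(lo,3),k.sum(),'sx',np.percentile(sx[k],[10,50,90]).round(3),'sy',sy[k].min().round(3),sy[k].max().round(3))
    k=(d>0)&(abs(np.hypot(sx,sy)-0)<.05)&(P[...,2]>.155)&(P[...,2]<.19)
    if k.sum(): print('handle',k.sum(),P[k].mean(0),cv2.minAreaRect((P[k][:,:2]*1000).astype(np.float32)))
    if n=='top':
        for nm,uv,h in [('can',(116,256),.11),('bottle',(452,247),.18)]: print(nm,ray(cal,uv,h,T))
E
```

```text
top 501
0.055 21 sx [-0.128 -0.127 -0.126] sy -0.062 0.065
0.07 54 sx [-0.132 -0.13  -0.129] sy -0.077 0.076
0.085 55 sx [-0.135 -0.134 -0.132] sy -0.077 0.078
0.1 48 sx [-0.139 -0.137 -0.136] sy -0.077 0.077
0.115 254 sx [-0.149 -0.145 -0.141] sy -0.079 0.079
0.13 68 sx [-0.149 -0.145 -0.143] sy -0.079 0.079
handle 255 [0.62217902 0.01641943 0.17051631] ((624.0380859375, 16.873186111450195), (17.073530197143555, 60.432621002197266), 37.69779968261719)
can [[0.43981688 0.36544509 0.11      ]]
bottle [[ 0.46985641 -0.33300244  0.18      ]]
scene 1380
0.04 6 sx [-0.129 -0.128 -0.126] sy -0.011 0.069
0.055 203 sx [-0.13  -0.128 -0.126] sy -0.072 0.081
0.07 285 sx [-0.134 -0.131 -0.129] sy -0.078 0.081
0.085 290 sx [-0.137 -0.135 -0.132] sy -0.077 0.081
0.1 293 sx [-0.141 -0.138 -0.136] sy -0.077 0.08
0.115 303 sx [-0.145 -0.142 -0.139] sy -0.078 0.08
handle 244 [0.62771593 0.0193688  0.16592479] ((624.6597290039062, 17.959712982177734), (19.91436767578125, 59.61711883544922), 41.36809539794922)
```

Request:
{"fn": "carry_out", "kwargs": {
  "series": [
    {"dz": -3,"jaw": -1,"roll": 0.106},
    {"dz": -2,"jaw": -1,"roll": 0.106},
    {"jaw": -1,"roll": 0.106},
    {"jaw": -1,"roll": 0.106},
    {"jaw": -1},
    {"jaw": -1}
  ],
  "newtons": 40
}}

```text
invalid input
```

Request:
{"fn": "carry_out", "kwargs": {
  "series": [
    {"dx": 0,"dy": 0,"dz": -3,"roll": 0.106,"jaw": -1},
    {"dx": 0,"dy": 0,"dz": -2,"roll": 0.106,"jaw": -1},
    {"dx": 0,"dy": 0,"dz": 0,"roll": 0.106,"jaw": -1},
    {"dx": 0,"dy": 0,"dz": 0,"roll": 0.106,"jaw": -1},
    {"dx": 0,"dy": 0,"dz": 0,"roll": 0,"jaw": -1}
  ],
  "newtons": 40
}}

```text
t: 0.57
tcp_pos: [0.1894, -0.5154, 0.2814]
orientation: [179.9, 0.3, -95.2]
contact_force: [0.4, 0.3, 0.0]
finger_gap: 0.0258
```

Request:
{"fn": "carry_out", "kwargs": {
  "series": [
    {"dx": -3.5,"dy": -1.7,"dz": 0,"roll": 0,"jaw": -1},
    {"dx": -3.5,"dy": -1.7,"dz": 0,"roll": 0,"jaw": -1},
    {"dx": -3.5,"dy": -1.7,"dz": 0,"roll": 0,"jaw": -1},
    {"dx": -3.5,"dy": -1.7,"dz": 0,"roll": 0,"jaw": -1},
    {"dx": -3.5,"dy": -1.7,"dz": 0,"roll": 0,"jaw": -1},
    {"dx": -3.5,"dy": -1.7,"dz": 0,"roll": 0,"jaw": -1},
    {"dx": -3.5,"dy": -1.7,"dz": 0,"roll": 0,"jaw": -1},
    {"dx": -3.5,"dy": -1.7,"dz": 0,"roll": 0,"jaw": -1},
    {"dx": -3.5,"dy": -1.7,"dz": 0,"roll": 0,"jaw": -1},
    {"dx": -3.5,"dy": -1.7,"dz": 0,"roll": 0,"jaw": -1},
    {"dx": -3.5,"dy": -1.7,"dz": 0,"roll": 0,"jaw": -1},
    {"dx": -3.5,"dy": -1.7,"dz": 0,"roll": 0,"jaw": -1},
    {"dx": -3.5,"dy": -1.7,"dz": 0,"roll": 0,"jaw": -1},
    {"dx": -3.5,"dy": -1.7,"dz": 0,"roll": 0,"jaw": -1},
    {"dx": -3.5,"dy": -1.7,"dz": 0,"roll": 0,"jaw": -1},
    {"dx": 0,"dy": 0,"dz": 0,"roll": 0,"jaw": -1}
  ]
}}

```text
t: 1.9
tcp_pos: [0.4876, 0.0155, 0.2791]
orientation: [179.6, 0.8, -92.3]
contact_force: [-0.1, 0.3, -0.6]
finger_gap: 0.0004
```

Request:
{"fn": "carry_out", "kwargs": {
  "series": [
    {"dx": -1.0,"dy": -2.3,"dz": 0,"roll": 0.03,"jaw": -1},
    {"dx": 0,"dy": 0,"dz": 3,"roll": 0,"jaw": -1},
    {"dx": 0,"dy": 0,"dz": 3,"roll": 0,"jaw": -1},
    {"dx": 0,"dy": 0,"dz": 3,"roll": 0,"jaw": -1},
    {"dx": 0,"dy": 0,"dz": 0,"roll": 0,"jaw": -1}
  ]
}}

```text
t: 2.32
tcp_pos: [0.5124, 0.0296, 0.1859]
orientation: [179.7, 0.8, -92.7]
contact_force: [-0.4, -0.2, -1.3]
finger_gap: -0.0002
```

```bash
python3 - <<'E'
from h import *
shot('top','top1');shot('wrist','w1');print(telemetry.state()['tcp_pos'])
E
```

```text
[0.51474572 0.02902361 0.19102686]
```

View pics/w1.png

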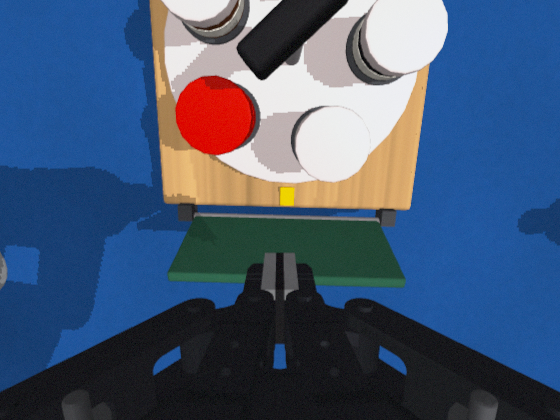

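View pics/top1.png

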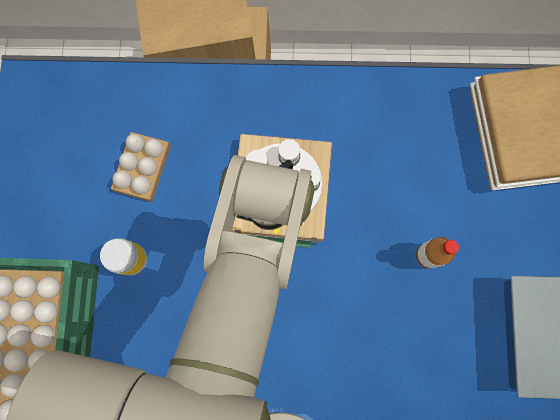

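The wrist view shows the shut fingertips at (280,260), above the gap between the carousel and the flap. The flap's free edge is near row 280, and it already leans about 14° outwards. I'll descend behind it.

Request:
{"fn": "carry_out", "kwargs": {
  "series": [
    {"dx": 0,"dy": 0.5,"dz": 2.5,"roll": 0.02,"jaw": -1},
    {"dx": 0,"dy": 0,"dz": 2.5,"roll": 0,"jaw": -1},
    {"dx": 0,"dy": 0,"dz": 2,"roll": 0,"jaw": -1},
    {"dx": 0,"dy": 0,"dz": 1,"roll": 0,"jaw": -1},
    {"dx": 0,"dy": 0,"dz": 0,"roll": 0,"jaw": -1}
  ]
}}

```text
t: 2.83
tcp_pos: [0.5165, 0.0278, 0.1197]
orientation: [-178.6, 0.6, -93.6]
contact_force: [0.0, -0.1, -0.3]
finger_gap: 0.0003
```

Request:
{"fn": "carry_out", "kwargs": {
  "series": [
    {"dx": 0,"dy": 0.5,"dz": 0.8,"roll": 0,"jaw": -1},
    {"dx": 0,"dy": 1,"dz": 0.5,"roll": 0,"jaw": -1},
    {"dx": 0,"dy": 1,"dz": 0,"roll": 0,"jaw": -1},
    {"dx": 0,"dy": 1,"dz": 0,"roll": 0,"jaw": -1},
    {"dx": 0,"dy": 1,"dz": 0,"roll": 0,"jaw": -1},
    {"dx": 0,"dy": 0,"dz": 0,"roll": 0,"jaw": -1}
  ]
}}

```text
t: 3.33
tcp_pos: [0.4773, 0.0285, 0.1163]
orientation: [-177.3, 0.4, -93.5]
contact_force: [0.4, -0.3, 0.7]
finger_gap: -0.0
```

Request:
{"fn": "carry_out", "kwargs": {
  "series": [
    {"dx": 0,"dy": 0.8,"dz": 0.6,"roll": 0,"jaw": -1},
    {"dx": 0,"dy": 0.8,"dz": 0.6,"roll": 0,"jaw": -1},
    {"dx": 0,"dy": 0.8,"dz": 0.6,"roll": 0,"jaw": -1},
    {"dx": 0,"dy": 0.6,"dz": 0.6,"roll": 0,"jaw": -1},
    {"dx": 0,"dy": 0,"dz": 0,"roll": 0,"jaw": -1}
  ]
}}

```text
t: 3.75
tcp_pos: [0.4521, 0.0294, 0.0972]
orientation: [-176.4, 0.3, -93.4]
contact_force: [0.3, -0.4, -0.5]
finger_gap: -0.0001
```

```bash
python3 - <<'E'
from h import *
shot('wrist','w2');shot('scene','s2');s=telemetry.state();print(s['tcp_pos'],s['orientation'],s['contact_force'])
E
```

```text
[0.45319349 0.02921259 0.09775345] [-176.36941314    0.30689225  -93.42136718] [-0.20539609 -0.60780707  0.01327645]
```

View pics/w2.png

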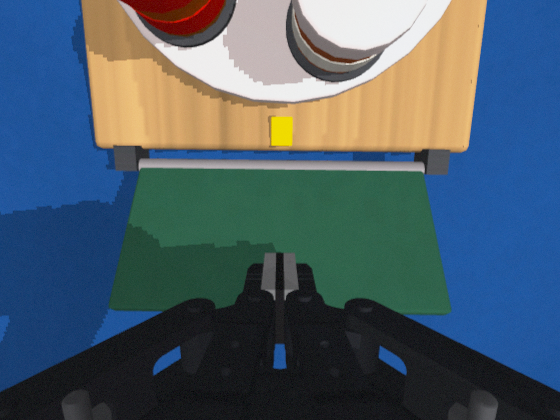

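View pics/s2.png

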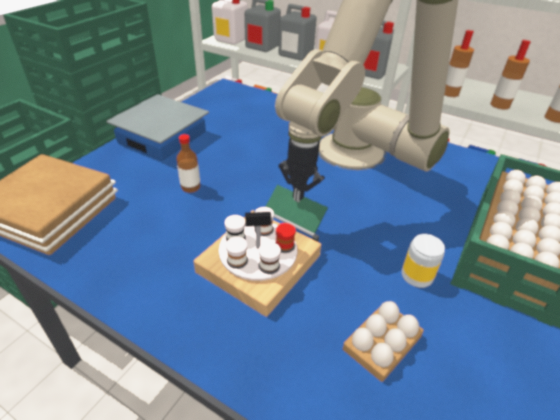

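The flap (green, from row 165 to row 310 in the wrist view) is folding outwards with the fingers on its inner face. Next I push it down.

Request:
{"fn": "carry_out", "kwargs": {
  "series": [
    {"dx": 0,"dy": 0.5,"dz": 0.8,"roll": 0,"jaw": -1},
    {"dx": 0,"dy": 0.2,"dz": 0.8,"roll": 0,"jaw": -1},
    {"dx": 0,"dy": 0,"dz": 0.8,"roll": 0,"jaw": -1},
    {"dx": 0,"dy": 0,"dz": 0.8,"roll": 0,"jaw": -1},
    {"dx": 0,"dy": 0,"dz": 0.6,"roll": 0,"jaw": -1},
    {"dx": 0,"dy": 0,"dz": 0,"roll": 0,"jaw": -1}
  ]
}}

```text
t: 4.35
tcp_pos: [0.4521, 0.029, 0.0596]
orientation: [-176.1, 0.2, -93.4]
contact_force: [-0.7, -0.0, 1.1]
finger_gap: -0.0
```

```bash
cat > flap.py <<'E'
from h import *
import sys
p,d,cal,T,st=shot('wrist',sys.argv[1]);print(telemetry.state()['tcp_pos'],st['contact_force'])
P=cloud(cal,d,T);H,S,V=cv2.split(cv2.cvtColor(p,cv2.COLOR_RGB2HSV))
Q=(P[...,:2]-[.6225,.0167]);a=np.radians(-4.1)
sx=Q[...,0]*np.cos(a)+Q[...,1]*np.sin(a);sy=-Q[...,0]*np.sin(a)+Q[...,1]*np.cos(a)
g=(d>0)&(H>50)&(H<100)&(S>60)&(abs(sy)<.075)&(sx<-.138)&(sx>-.215)&(P[...,2]>.01)
f=np.polyfit(sx[g],P[...,2][g],1);print(g.sum(),'flap deg',90-np.degrees(np.arctan(-f[0])),'z at hinge',np.polyval(f,-.13))
E
python3 flap.py w3
```

```text
[0.4521118  0.0289609  0.05990976] [-0.71290994 -0.04536021  1.12871234]
36223 flap deg 80.78865584694604 z at hinge 0.06299720031805585
```

Request:
{"fn": "carry_out", "kwargs": {
  "series": [
    {"dx": 0,"dy": 0,"dz": 0.5,"roll": 0,"jaw": -1},
    {"dx": 0,"dy": 0,"dz": 0.2,"roll": 0,"jaw": -1},
    {"dx": 0,"dy": 0,"dz": 0,"roll": 0,"jaw": -1},
    {"dx": 0,"dy": 0,"dz": 0,"roll": 0,"jaw": -1}
  ]
}}

```text
t: 4.73
tcp_pos: [0.4526, 0.029, 0.0522]
orientation: [-176.1, 0.2, -93.4]
contact_force: [-1.1, 0.1, 2.8]
finger_gap: -0.0002
```

```bash
python3 flap.py w4
```

```text
[0.45260428 0.02896012 0.05226566] [-1.09517141  0.10696106  2.76654165]
35419 flap deg 88.73389664084735 z at hinge 0.062243602060135225
```

Request:
{"fn": "carry_out", "kwargs": {
  "series": [
    {"dx": 0,"dy": 0,"dz": -1,"roll": 0,"jaw": -1},
    {"dx": 0,"dy": 0,"dz": -3,"roll": 0,"jaw": -1},
    {"dx": 0,"dy": 0,"dz": -3,"roll": 0,"jaw": -1},
    {"dx": 0,"dy": 0,"dz": -4,"roll": 0.1,"jaw": -1},
    {"dx": 0,"dy": 0,"dz": -4,"roll": 0.1,"jaw": 1},
    {"dx": 0,"dy": 0,"dz": -2.5,"roll": 0.1,"jaw": 1},
    {"dx": 0,"dy": 0,"dz": 0,"roll": 0.11,"jaw": 1},
    {"dx": 0,"dy": 0,"dz": 0,"roll": 0.11,"jaw": 1},
    {"dx": 0,"dy": 0,"dz": 0,"roll": 0.11,"jaw": 1},
    {"dx": 0,"dy": 0,"dz": 0,"roll": 0.11,"jaw": 1},
    {"dx": 0,"dy": 0,"dz": 0,"roll": 0.11,"jaw": 1},
    {"dx": 0,"dy": 0,"dz": 0,"roll": 0,"jaw": 1},
    {"dx": 0,"dy": 0,"dz": 0,"roll": 0,"jaw": 1}
  ]
}}

```text
t: 5.87
tcp_pos: [0.4409, 0.029, 0.2386]
orientation: [-177.4, 3.5, -144.2]
contact_force: [-0.6, 0.5, 0.3]
finger_gap: 0.0856
```

```bash
python3 flap.py w5; python3 -c "
from h import *
s=telemetry.state();print(s['tcp_pos'],s['orientation'],s['joint_positions'])
M=R.from_euler('xyz',s['orientation'],degrees=True).as_matrix()
print((M.T@(np.array([.6225,.0167,.22])-s['tcp_pos']))*100)"
```

```text
[0.44091119 0.02900172 0.23856218] [-0.60408276  0.52577457  0.27567885]
11757 flap deg 78.26067359509409 z at hinge 0.07975663167478642
[0.44091119 0.02900172 0.23856218] [-177.40311471    3.54427325 -144.21835654] [-12.19753262   8.53764544  92.09223901   0.92206864  75.07024213
 131.89706985]
[-13.87058293 -11.48031808   3.24238254]
```

View pics/w5.png

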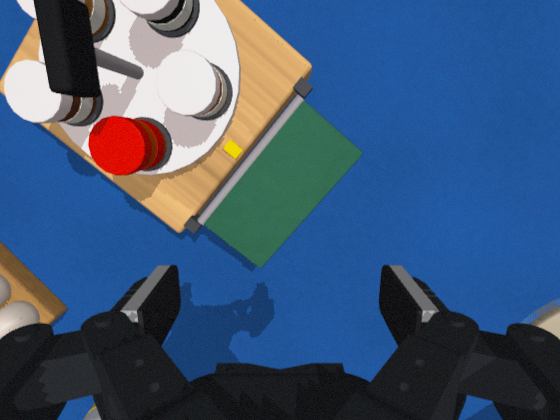

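The wrist view shows the jaws open. The flap (green, around (290,180)) is folded out and the black handle is at about (68,50).

```bash
cat > flap2.py <<'E'
from h import *
import sys
n,name=sys.argv[1:3]
p,d,cal,T,st=shot(n,name)
P=cloud(cal,d,T);H,S,V=cv2.split(cv2.cvtColor(p,cv2.COLOR_RGB2HSV))
Q=(P[...,:2]-[.6225,.0167]);a=np.radians(-4.1)
sx=Q[...,0]*np.cos(a)+Q[...,1]*np.sin(a);sy=-Q[...,0]*np.sin(a)+Q[...,1]*np.cos(a)
g=(d>0)&(H>60)&(H<95)&(S>60)&(abs(sy)<.07)&(sx<-.14)&(sx>-.205)&(P[...,2]>.02)
g=cv2.erode(g.astype(np.uint8),np.ones((3,3)))>0
A=np.c_[sx[g],sy[g],np.ones(g.sum())];c=np.linalg.lstsq(A,P[...,2][g],rcond=None)[0]
print(g.sum(),c,'flap deg',90-np.degrees(np.arctan(-c[0])))
for b in np.arange(-.21,-.135,.01):
    k=g&(abs(sx-b)<.005); 
    if k.sum()>3: print(round(b,3),P[...,2][k].mean().round(4))
E
python3 flap2.py wrist w6; python3 flap2.py scene s6;python3 flap2.py top t6
```

```text
8108 [0.04531204 0.00040766 0.06116149] flap deg 92.5944137495548
-0.2 0.0521
-0.19 0.0526
-0.18 0.053
-0.17 0.0535
-0.16 0.0539
-0.15 0.0544
-0.14 0.0547
555 [5.42074412e-02 5.73243714e-05 5.96813703e-02] flap deg 93.10282081610163
-0.2 0.0486
-0.19 0.0496
-0.18 0.0499
-0.17 0.0506
-0.16 0.051
-0.15 0.0514
-0.14 0.0529
0 [0. 0. 0.] flap deg 90.0
```

Request:
{"fn": "carry_out", "kwargs": {
  "series": [
    {"dx": -2.8,"dy": -2.3,"dz": 0,"roll": -0.045,"jaw": 1},
    {"dx": -2.8,"dy": -2.3,"dz": 0,"roll": 0,"jaw": 1},
    {"dx": -2.8,"dy": -2.3,"dz": 0,"roll": 0,"jaw": 1},
    {"dx": -2.8,"dy": -2.3,"dz": 0,"roll": 0,"jaw": 1},
    {"dx": -2.3,"dy": -2.0,"dz": 0,"roll": 0,"jaw": 1},
    {"dx": 0,"dy": 0,"dz": 0,"roll": 0,"jaw": 1},
    {"dx": 0,"dy": 0,"dz": 0,"roll": 0,"jaw": 1}
  ]
}}

```text
t: 6.65
tcp_pos: [0.6211, 0.0242, 0.2489]
orientation: [-177.4, 3.2, -141.0]
contact_force: [0.0, 0.1, 1.0]
finger_gap: 0.0852
```

```bash
python3 -c "
from h import *
p,d,cal,T,s=shot('wrist','w7');print(s['tcp_pos'],s['orientation'],s['joint_positions'])
P=cloud(cal,d,T);k=(d>0)&(P[...,2]>.16)&(P[...,2]<.185)&(np.hypot(P[...,0]-.6225,P[...,1]-.0167)<.05)&(p.max(2)<80)
r=cv2.minAreaRect((P[k][:,:2]*1000).astype(np.float32));print(k.sum(),r,P[k].mean(0))
M=R.from_euler('xyz',s['orientation'],degrees=True).as_matrix()
print((M.T@(np.array([.6225,.0167,.136])-s['tcp_pos']))*100, M[:,0])"
```

```text
[0.62109643 0.02424589 0.2488585 ] [-177.4322104     3.19323659 -140.98351556] [ -8.93475474  26.68592844  63.5246326    0.65018306  85.74449716
 132.09499625]
1898 ((625.6454467773438, 18.247215270996094), (15.599042892456055, 58.39345932006836), 38.75907516479492) [0.62653254 0.01720795 0.17290387]
[ 0.99408921 -0.17004941 11.26687118] [-0.77575851 -0.62856649 -0.05570364]
```

View pics/w7.png

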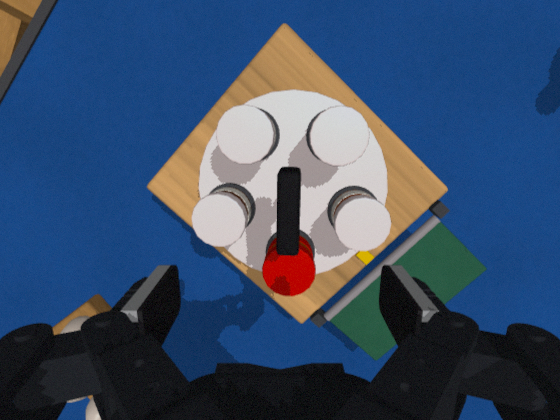

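The handle stands upright in the wrist view at (289,210), squarely between the open jaws, and the red lid is below it at (289,267). I'll descend and grip.

Request:
{"fn": "carry_out", "kwargs": {
  "series": [
    {"dx": 0.9,"dy": 0,"dz": 2.5,"roll": 0,"jaw": 1},
    {"dx": 0,"dy": 0,"dz": 2.5,"roll": 0,"jaw": 1},
    {"dx": 0,"dy": 0,"dz": 2.5,"roll": 0,"jaw": 1},
    {"dx": 0,"dy": 0,"dz": 2,"roll": 0,"jaw": 1},
    {"dx": 0,"dy": 0,"dz": 1,"roll": 0,"jaw": 1},
    {"dx": 0,"dy": 0,"dz": 0,"roll": 0,"jaw": 1},
    {"dx": 0,"dy": 0,"dz": 0,"roll": 0,"jaw": 1}
  ]
}}

```text
t: 7.28
tcp_pos: [0.6155, 0.0188, 0.1426]
orientation: [-177.3, 3.2, -140.7]
contact_force: [0.1, 0.0, -0.2]
finger_gap: 0.0853
```

```bash
python3 -c "
from h import *
s=telemetry.state();print(s['tcp_pos'],s['orientation'],s['contact_force'])
M=R.from_euler('xyz',s['orientation'],degrees=True).as_matrix()
print((M.T@(np.array([.6235,.0172,.138])-s['tcp_pos']))*100)"
```

```text
[0.61552886 0.01881255 0.14263089] [-177.32849889    3.24643802 -140.73008133] [ 0.05188542  0.0131828  -0.21120796]
[-0.48798165 -0.60579897  0.52031456]
```

Request:
{"fn": "carry_out", "kwargs": {
  "series": [
    {"dx": -0.5,"dy": -0.6,"dz": 0.4,"roll": 0,"jaw": 1},
    {"dx": 0,"dy": 0,"dz": 0,"roll": 0,"jaw": 0},
    {"dx": 0,"dy": 0,"dz": 0,"roll": 0,"jaw": -1},
    {"dx": 0,"dy": 0,"dz": 0,"roll": 0,"jaw": -1},
    {"dx": 0,"dy": 0,"dz": 0,"roll": 0,"jaw": -1},
    {"dx": 0,"dy": 0,"dz": 0,"roll": 0,"jaw": -1},
    {"dx": 0,"dy": 0,"dz": 0,"roll": 0,"jaw": -1},
    {"dx": 0,"dy": 0,"dz": 0,"roll": 0,"jaw": -1}
  ],
  "newtons": 30
}}

```text
t: 7.95
tcp_pos: [0.6257, 0.0178, 0.1442]
orientation: [-177.0, 3.7, -140.6]
contact_force: [0.2, -1.7, -1.7]
finger_gap: 0.0165
```

```bash
python3 -c "
from h import *
p,d,cal,T,s=shot('wrist','w8');shot('scene','s8');print(s)"
```

```text
{'t': 7.95, 'joint_positions': array([ -9.50434997,  31.35898831,  73.21601093,   0.79560994,
        70.72068974, 130.97715544]), 'joint_vel': array([ 0.06379322,  0.01572322, -0.08846671, -0.0205861 , -0.07550781,
       -0.00619735]), 'effort': array([  0.97248953, -53.46727967, -22.67676294,   1.28063824,
        -0.72295653,   0.08423431]), 'tcp_pos': array([0.62574951, 0.01779396, 0.1441693 ]), 'orientation': array([-176.95095602,    3.6640784 , -140.6158007 ]), 'contact_force': array([ 0.2147191 , -1.66348493, -1.71452215]), 'ft_torque': array([-0.92203549,  0.66253462, -0.00968952]), 'finger_gap': 0.016489230953602753}
```

View pics/w8.png

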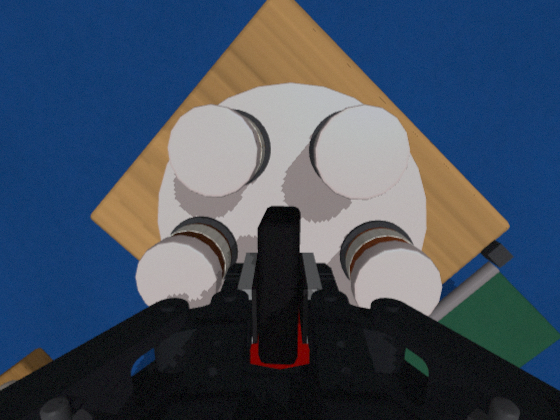

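The handle is gripped at (279,290), opening 16.5 mm. I'll turn the carousel counter-clockwise by about 46.5°.

Request:
{"fn": "carry_out", "kwargs": {
  "series": [
    {"dx": 0,"dy": 0,"dz": 0,"roll": -0.04,"jaw": -1},
    {"dx": 0,"dy": 0,"dz": 0,"roll": -0.06,"jaw": -1},
    {"dx": 0,"dy": 0,"dz": 0,"roll": -0.06,"jaw": -1},
    {"dx": 0,"dy": 0,"dz": 0,"roll": -0.06,"jaw": -1},
    {"dx": 0,"dy": 0,"dz": 0,"roll": -0.06,"jaw": -1},
    {"dx": 0,"dy": 0,"dz": 0,"roll": -0.06,"jaw": -1},
    {"dx": 0,"dy": 0,"dz": 0,"roll": -0.06,"jaw": -1}
  ]
}}

```text
t: 8.63
tcp_pos: [0.6255, 0.0175, 0.1442]
orientation: [-175.8, 2.1, -116.8]
contact_force: [1.6, 0.1, 0.1]
finger_gap: 0.016
```

Force is low. Another 22.7° (about 0.40 rad) to go.

Request:
{"fn": "carry_out", "kwargs": {
  "series": [
    {"dx": 0,"dy": 0,"dz": 0,"roll": -0.06,"jaw": -1},
    {"dx": 0,"dy": 0,"dz": 0,"roll": -0.06,"jaw": -1},
    {"dx": 0,"dy": 0,"dz": 0,"roll": -0.06,"jaw": -1},
    {"dx": 0,"dy": 0,"dz": 0,"roll": -0.06,"jaw": -1},
    {"dx": 0,"dy": 0,"dz": 0,"roll": -0.06,"jaw": -1},
    {"dx": 0,"dy": 0,"dz": 0,"roll": -0.05,"jaw": -1},
    {"dx": 0,"dy": 0,"dz": 0,"roll": 0,"jaw": -1},
    {"dx": 0,"dy": 0,"dz": 0,"roll": 0,"jaw": -1}
  ]
}}

```text
t: 9.3
tcp_pos: [0.6254, 0.0171, 0.1442]
orientation: [-175.3, 0.4, -95.8]
contact_force: [0.3, 0.2, -0.3]
finger_gap: 0.0153
```

```bash
cat > red.py <<'E'
from h import *
import sys
k=sys.argv[1]
for n in ['scene','top','wrist']:
    p,d,cal,T,s=shot(n,n[0]+k)
    P=cloud(cal,d,T);H,S,V=cv2.split(cv2.cvtColor(p,cv2.COLOR_RGB2HSV))
    near=(d>0)&(np.hypot(P[...,0]-.6225,P[...,1]-.0167)<.1)&(abs(P[...,2]-.117)<.007)
    red=near&((H<8)|(H>172))&(S>150); print(n,'red',red.sum(), P[red].mean(0) if red.sum() else '')
    if red.sum(): print(cv2.minEnclosingCircle((P[red][:,:2]*1000).astype(np.float32)))
    lid=near&(S<60)&(V>90)
    N,l,st,c=cv2.connectedComponentsWithStats(lid.astype(np.uint8))
    for i in range(1,N):
        if st[i,4]>60:
            (x,y),r=cv2.minEnclosingCircle((P[l==i][:,:2]*1000).astype(np.float32))
            print('  lid',st[i,4],round(x),round(y),round(r), 'ang',np.degrees(np.arctan2(y-16.9,x-622.8)).round(1))
print(s['tcp_pos'],s['orientation'],s['contact_force'],s['finger_gap'])
E
python3 red.py 9
```

```text
scene red 174 [0.56257222 0.02900819 0.11471726]
((560.1341552734375, 27.26683807373047), 24.504358291625977)
  lid 174 601 -44 25 ang -110.1
  lid 259 673 -26 25 ang -40.2
  lid 261 611 83 25 ang 100.3
  lid 292 680 51 25 ang 30.4
top red 0 
  lid 81 621 77 19 ang 91.7
  lid 255 597 -43 24 ang -113.1
wrist red 484 [0.56303017 0.02536684 0.11831575]
((564.3196411132812, 25.30063819885254), 16.781173706054688)
  lid 6661 681 51 24 ang 30.6
  lid 6719 674 -24 24 ang -39.1
  lid 4201 612 82 24 ang 99.6
  lid 4443 599 -41 24 ang -112.1
[0.62537387 0.01708019 0.14417773] [-175.34516848    0.41183768  -95.77450706] [ 1.06313163  0.53638018 -0.93068889] 0.015362487663249446
```

View pics/w9.png

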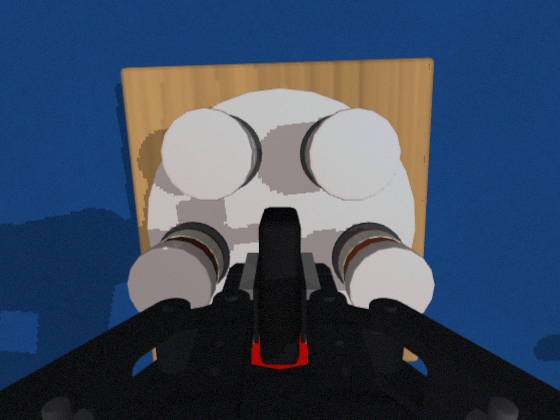

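View pics/s9.png

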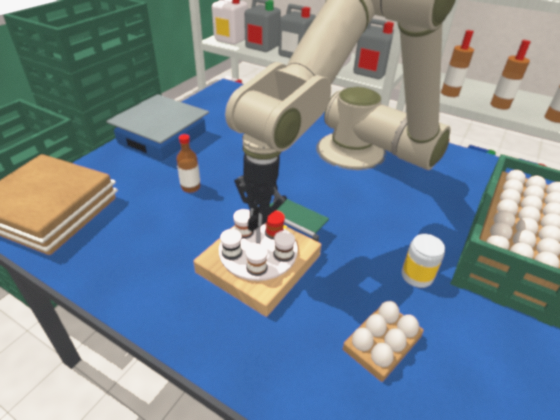

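Red now sits at about 174.9° against the wanted 175.9°. One small trim, then hold still.

Request:
{"fn": "carry_out", "kwargs": {
  "series": [
    {"dx": 0,"dy": 0,"dz": 0,"roll": -0.02,"jaw": -1},
    {"dx": 0,"dy": 0,"dz": 0,"roll": 0,"jaw": -1},
    {"dx": 0,"dy": 0,"dz": 0,"roll": 0,"jaw": -1},
    {"dx": 0,"dy": 0,"dz": 0,"roll": 0,"jaw": -1},
    {"dx": 0,"dy": 0,"dz": 0,"roll": 0,"jaw": -1},
    {"dx": 0,"dy": 0,"dz": 0,"roll": 0,"jaw": -1},
    {"dx": 0,"dy": 0,"dz": 0,"roll": 0,"jaw": -1},
    {"dx": 0,"dy": 0,"dz": 0,"roll": 0,"jaw": -1}
  ]
}}

```text
t: 10.12
tcp_pos: [0.6254, 0.0171, 0.1442]
orientation: [-175.3, 0.3, -94.6]
contact_force: [1.9, 0.1, 0.1]
finger_gap: 0.0155
```

```bash
python3 red.py 10; python3 flap2.py scene s11; python3 - <<'E'
from h import *
a=np.load('pics/top0.npz')['p'].astype(int);b=np.load('pics/t10.npz')['p'].astype(int)
for n,(x0,y0,x1,y1) in dict(can=(95,230,155,285),bottle=(405,225,470,280),eggs=(105,125,175,210)).items(): print(n,abs(a-b)[y0:y1,x0:x1].mean())
E
```

```text
scene red 170 [0.56211701 0.02824266 0.11487206]
((559.8671264648438, 23.62605094909668), 24.55446434020996)
  lid 185 601 -43 24 ang -110.2
  lid 261 671 -25 26 ang -40.7
  lid 261 609 80 25 ang 102.1
  lid 289 680 51 25 ang 31.1
top red 0 
  lid 71 622 77 17 ang 90.8
  lid 254 598 -43 24 ang -112.1
wrist red 482 [0.56287766 0.02403822 0.11827777]
((564.2747192382812, 24.037818908691406), 16.95309829711914)
  lid 6673 681 52 24 ang 31.6
  lid 6704 675 -24 24 ang -38.0
  lid 4200 611 82 24 ang 100.6
  lid 4426 601 -41 24 ang -110.8
[0.62537419 0.0170716  0.14418718] [-175.33827555    0.3334452   -94.64032597] [ 0.58566553 -0.06251971 -0.23815344] 0.015398351332103074
494 [ 0.05417891 -0.00072248  0.05969343] flap deg 93.10119109051242
-0.2 0.0486
-0.19 0.0495
-0.18 0.05
-0.17 0.0506
-0.16 0.0508
-0.15 0.0514
-0.14 0.0533
can 23.291818181818183
bottle 7.5311888111888114
eggs 12.209299719887955
```

View pics/t10.png

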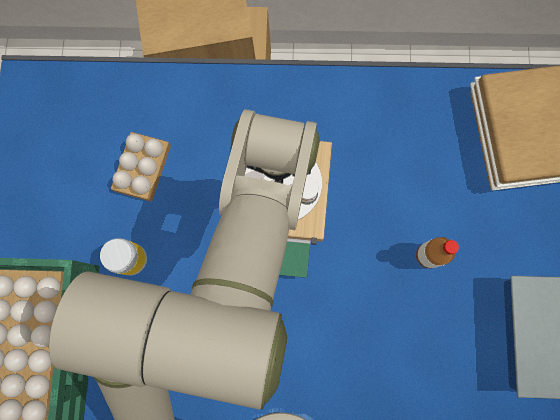

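The can (116,256), the bottle (452,247) and the eggs (140,165) are where they began. Only the arm and its shadow have changed in the picture, so I'm handing in.

```bash
python3 -c "
from workcell import job
print(job.hand_in())"
```

```text
the job is handed in; nothing more can be done
None
```

I folded the flap out to level with the shut fingers and gripped the carousel handle across its long sides at 30 N. I then turned it about 46° counter-clockwise to bring the red jar to the front, and handed in with the handle still held, at about 10 s of the 67 s allowed.

**Last checks:**
- **Flap:** about 93° in the last scene-camera fit (limits about 80–100°). One earlier wrist fit read 78°, while the view of the flap was partly blocked and the colour mask was loose. With a tighter mask, the wrist and scene cameras gave 92.6° and 93.1°.
- **Red jar:** worked out from the four white lids, it stands within about 1° of the front. The scene and wrist cameras agree to about that. The arm hid the red lid from the top camera.
- **Grip:** the fingers are stopped on the bar at 15.4 mm opening, and the outside force on the tool was under 2 N. I could not read the force on each side of the handle separately.
- **Can, bottle and eggs:** unmoved in the last top view, judged by eye. The image differences there (the can's largest) I put down to the arm and its shadow.
- **Tool tilt:** the tool had leaned about 5° from vertical by the end; the moves cannot correct this, and the grip held.

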